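# Unstack the samples into their colour-coded trays

## Task

Take the stack of samples apart from the top down and set each piece flat inside the tray of its own colour: first the red slide mailer into the red tray, then the two jars, each into the round tray that matches its lid (either jar first), and last the green-banded filter case into the green tray, the long pieces lying lengthwise in their trays. Set the pieces down rather than dropping them, keep the jars upright, and leave the tube rack and the wash bottle where they stand.

Things in the scene. Friction and masses are not known exactly. Their poses are not given: they have to be found in the camera images.
- slide_mailer: closed plastic slide mailer, a solid red block with a small white paper label on top, 86 mm long, 30 mm wide, 26 mm high, about 60 g; the top of the stack, lying across the two jar lids along the row of jars (within 0.1 rad of the case's length), its underside 82 mm above the bench. Origin: centre of its underside; x along its length, y across, z up.
- blue_jar: screw-capped round sample jar, white body 48 mm across, blue lid 50 mm across from 31 mm up to the flat top at 48 mm; about 90 g. Origin: centre of its underside; z up; yaw means nothing. Starts upright on the filter case, underside 34 mm above the bench, beside the other jar along the case's length (centres 66 mm apart, either order), the slide mailer lying across both lids.
- yellow_jar: screw-capped round sample jar, white body 48 mm across, yellow lid 50 mm across from 31 mm up to the flat top at 48 mm; about 90 g. Origin: centre of its underside; z up; yaw means nothing. Starts upright on the filter case, underside 34 mm above the bench, beside the other jar along the case's length (centres 66 mm apart, either order), the slide mailer lying across both lids.
- filter_case: closed flat case for syringe filters, white with a green band round each end, a solid block 140 mm long, 60 mm wide, 34 mm high, about 220 g; lies on the bench and carries the whole stack. Origin: centre of its underside; x along its length (the row of jars runs along x), y across, z up.
- red_tray: red rectangular tray, outside 112 x 56 mm, inside 106 x 50 mm, 3 mm floor, rim 6 mm above the bench; place of the slide mailer. The tray is fixed to the bench and may stand anywhere on it. Origin: centre of its underside on the bench; x along its length, y across, z up.
- blue_tray: blue tray, place of the blue-lidded jar: fixed round tray, 76 mm across outside, 70 mm inside, 3 mm floor, rim 6 mm above the bench. It may stand anywhere on the bench. Origin: centre of its underside on the bench; z up; its yaw means nothing.
- yellow_tray: yellow tray, place of the yellow-lidded jar: fixed round tray, 76 mm across outside, 70 mm inside, 3 mm floor, rim 6 mm above the bench. It may stand anywhere on the bench. Origin: centre of its underside on the bench; z up; its yaw means nothing.
- green_tray: green rectangular tray, outside 166 x 86 mm, inside 160 x 80 mm, 3 mm floor, rim 6 mm above the bench; place of the filter case. The tray is fixed to the bench and may stand anywhere on it. Origin: centre of its underside on the bench; x along its length, y across, z up.
- tube_rack: bystander, to be left alone: white foam rack 80 x 130 x 45 mm (x, y, z) holding three capped tubes up to 72 mm high; loose, stands to the left. Origin: centre of its underside.
- wash_bottle: bystander, to be left alone: white wash bottle 66 mm across, shoulder at 100 mm, grey cap to 140 mm, thin bent spout to about 168 mm high reaching 58 mm out along its x; loose, stands to the right. Origin: centre of its underside.
Things that resemble listed ones, but are neither listed nor needed, are in the scene too. Of the things that look like the red_tray, take the one that is farthest to the robot's left at the start. Leave any black look-alike of the yellow_jar alone.

How it is judged:
By the outcome, as a careful person would: the job done as asked, in the order asked, and still so for the second after the job is handed in, with the robot touching nothing.
It also fails if it takes over 136 s, if anything falls off the work surface, if the arm or the gripper's body presses on something with over 40 N, if the wrist force passes 120 N, or if a joint passes its speed limit or range.

## Robot

A 6-joint arm with a two-finger parallel gripper is mounted at the origin on the work surface. World frame = base frame: x ahead of the robot, y to its left, z up, the work surface at z = 0. Lengths are in m, angles in rad, forces in N, time in s.
With the tool pointing down it reaches from about 0.425 to 0.95 m from the base axis. Payload 3.5 kg.
Tool frame: the origin (TCP) lies between the finger pads; the fingertips stand 22 mm ahead of it and the grasp point (between the pads) lies 3 mm ahead of it (ctrl.nose_length is the z of the fingertips in the tool frame, in m); z points along the fingers, y is the line along which they close (so a half turn about z gives the same grasp; the last joint's range is limited). The gripper opens to 85 mm and grips with 20 to 120 N. Pads are 22 mm wide; open, the fingers measure 114 mm over their backs; the gripper's body (76 mm by 85 mm) begins 54 mm behind the grasp point. The pads swing forward as they close: fully open they stand 13 mm farther back than shut.
Start: joints at [-1.299, 0.286, 1.577, -0, 1.279, -0.15], TCP at [0.276, -0.616, 0.253] pointing down, gripper open.
Joint ranges: [-2.77, 2.77], [-0.9, 2.22], [0.21, 2.48], [-1.53, 4.67], [0.24, 2.81], [-2.84, 2.84]. Speed limits (rad/s): [2.79, 2.79, 3.14, 3.14, 3.14, 3.14].

## Interface

Orientations are given as a unit quaternion [x, y, z, w].
In Python, from plant import ctrl gives the robot as it stands. The module is installed in compiled form; this text tells all that it offers.
- The arm moves only by the tool send_rows, never from a script. Its argument "rows" is text: rows parted by semicolons, each of 7 numbers parted by spaces: the turn, a rotation vector about the tool's x, y, z in normalised numbers (1 is 360 degrees), then the shift along the tool's x, y, z in parts of the range, where 1.0 means 600 mm, then the opening, from -1 (shut) to 1 (fully open). A call has 1 to 8 rows; each row is the pose to reach, as a shift and turn from the pose commanded when the call began, along the tool's axes at that moment; what a row does not reach only later rows make up. A row lasts 1/8 s, in which the tool goes at most 62.5 mm and 10.7 degrees, less where a joint would pass 70% of its speed; a pose out of reach is approached as far as the arm can. Shift and turn numbers lie between -1 and 1, and a call with a number outside is refused. A call with a gripper value outside its range is refused whole. The fingers move at their own pace and stop on an object; "grip_force" is the grip in N (left out, the last holds). Time passes only in rows, so rows that repeat a pose let the fingers close. It gives the time, the measured TCP pose, the force, the opening and the grip force at its end, in the units of the state.
- ctrl.get_state(): the state, without advancing time (a new reading comes with each control period).
- ctrl.read_camera(name): name is "scene" or "top" or "wrist"; returns a dict with "color" (400x640x3 uint8, red, green, blue), "fx", "fy", "cx", "cy" (pixels), "D" ([k1, k2, p1, p2, k3] as OpenCV has them; the pictures are not rectified), "extrinsics" (4x4, takes a point from world to camera coordinates). Camera axes: x right, y down, z forward; pixel columns grow to the right and rows downward; lengths in m; the calibration is good to about 2 mm. A picture is of the moment at which its call begins. There is no depth.
- ctrl.sign_off(): hands the job in; it is judged then, once.
Trained networks look in a picture, given as the dict that the camera call returned (one of the last four; its "shot" number tells which), for a name from the list of things; names that differ only in an ending like _2 or _b are one class to them, and where a whole thing is asked for, a point or a joint stands for the part that bears it (a point fixed in the world has none). Each returns a list of dicts, best first, with "p" (0 to 1); they miss things now and then, are a little off and sometimes report something else, mostly with a low value. They report only what shows in the picture. A call takes as long as a camera call. They do not tell look-alikes from the thing itself.
- ctrl.look_for(picture, target): "position" ([x, y, z] in m, in the coordinates of the camera as it stood for that picture, good to about 4 mm: the middle of the surface that is visible of it).
The state is a dict: "time": time; "qpos": joint angles; "dq": joint speeds; "joint_efforts": joint torques, N m; "eef_pos": TCP position; "tcp_rot": TCP orientation; "contact_force": force on the tool from outside, world axes, zero at the start; "wrist_torque": the same for the moment, N m; "opening": opening from 0.0 (shut) to 1.0 (fully open); "finger_force": force on a finger pad.
Only numpy, scipy, OpenCV 4.12 (cv2) and the standard library are available. Lean on these libraries where they do the work, as an engineer would, in place of code of your own. Each camera call takes 0.05 s, during which the arm holds its last target. There are 200 camera calls.

## Working session

There is one attempt and no reset: what is moved stays moved. The work goes in short steps, Python scripts to look and compute and a tool call to move; the robot and the scene stay as the last step left them, time stands still between calls to the robot, and variables do not carry over. Pictures are saved under pics/ and viewed, at most 14 in all, crops included, and the job is handed in when it is done.

Besides the shell and the picture viewer there is one more tool, called by a JSON object that holds its "api" and its "payload". send_rows: Moves the arm, as the interface text tells. Its arguments: {"type":"object","properties":{"rows":{"type":"string"},"grip_force":{"type":"number"}},"required":["rows"]}

```bash
mkdir -p pics
cat > h.py <<'E'
import numpy as np, cv2
from plant import ctrl
def shot(n):
    p=ctrl.read_camera(n); return p
def save(p,f): cv2.imwrite('pics/'+f,cv2.cvtColor(p['color'],cv2.COLOR_RGB2BGR))
def KD(p): return np.array([[p['fx'],0,p['cx']],[0,p['fy'],p['cy']],[0,0,1.]]),np.array(p['D'],float)
def ray(p,uv,z):
    """pixels -> world points on plane z"""
    K,D=KD(p); E=np.array(p['extrinsics']); R,t=E[:3,:3],E[:3,3]
    n=cv2.undistortPoints(np.array(uv,float).reshape(-1,1,2),K,D).reshape(-1,2)
    d=np.c_[n,np.ones(len(n))]@R; c=-R.T@t
    return c+d*((z-c[2])/d[:,2])[:,None]
def proj(p,X):
    K,D=KD(p); E=np.array(p['extrinsics'])
    return cv2.projectPoints(np.array(X,float).reshape(-1,1,3),cv2.Rodrigues(E[:3,:3])[0],E[:3,3],K,D)[0].reshape(-1,2)
def look(p,name):
    E=np.array(p['extrinsics']); R,t=E[:3,:3],E[:3,3]
    return [(round(r['p'],2),np.round(R.T@(np.array(r['position'])-t),3),np.round(proj(p,R.T@(np.array(r['position'])-t))[0])) for r in ctrl.look_for(p,name)]
E
python3 - <<'E'
from h import *
a=shot('top'); save(a,'top0.png'); b=shot('scene'); save(b,'scene0.png')
for p in (a,):
    E=np.array(p['extrinsics']);print(p['fx'],-E[:3,:3].T@E[:3,3])
    for n in ['slide_mailer','blue_jar','yellow_jar','filter_case','red_tray','blue_tray','yellow_tray','green_tray','tube_rack','wash_bottle']:
        for r in look(p,n): print(n,*r)
s=ctrl.get_state(); print(s)
E
```

```text
496.55879092548537 [0.40653007 0.01673919 1.19721404]
slide_mailer 0.85 [0.447 0.249 0.108] [210. 250.]
blue_jar 0.71 [0.408 0.24  0.083] [216. 268.]
yellow_jar 0.66 [0.49  0.238 0.08 ] [218. 231.]
yellow_jar 0.58 [0.576 0.243 0.049] [220. 196.]
filter_case 0.86 [0.449 0.23  0.033] [225. 250.]
filter_case 0.34 [ 0.481 -0.266  0.003] [433. 242.]
red_tray 0.71 [0.676 0.004 0.002] [323. 160.]
red_tray 0.58 [0.636 0.146 0.005] [265. 175.]
blue_tray 0.62 [ 0.656 -0.154  0.   ] [387. 170.]
blue_tray 0.45 [0.489 0.24  0.082] [217. 231.]
yellow_tray 0.8 [ 0.504 -0.009  0.001] [327. 231.]
green_tray 0.92 [ 0.484 -0.266  0.004] [433. 241.]
green_tray 0.55 [0.622 0.374 0.046] [167. 175.]
tube_rack 0.68 [0.624 0.374 0.046] [167. 174.]
tube_rack 0.39 [0.636 0.147 0.003] [264. 175.]
tube_rack 0.22 [0.446 0.232 0.034] [224. 251.]
wash_bottle 0.91 [ 0.616 -0.358  0.106] [483. 181.]
{'time': 0.6, 'qpos': array([-1.29905589e+00,  2.86249280e-01,  1.57666377e+00, -1.18813311e-05,
        1.27859106e+00, -1.49999698e-01]), 'dq': array([ 0.00028574, -0.00120611, -0.00155245,  0.00064777,  0.00020252,
        0.00044035]), 'joint_efforts': array([-8.06914577e-04, -4.05667663e+01, -2.92740726e+01, -1.78356804e-04,
        6.94710907e-04,  1.39330361e-06]), 'eef_pos': array([ 0.27633571, -0.61584587,  0.25337836]), 'tcp_rot': array([ 9.77848812e-01,  2.09312445e-01, -2.98526680e-06,  4.45349341e-05]), 'contact_force': array([ 0.02949179, -0.97266739, -0.37879491]), 'wrist_torque': array([ 0.00841081, -0.05589522, -0.0381505 ]), 'finger_force': 0.0, 'opening': 0.9996222237517358}
```

View pics/top0.png

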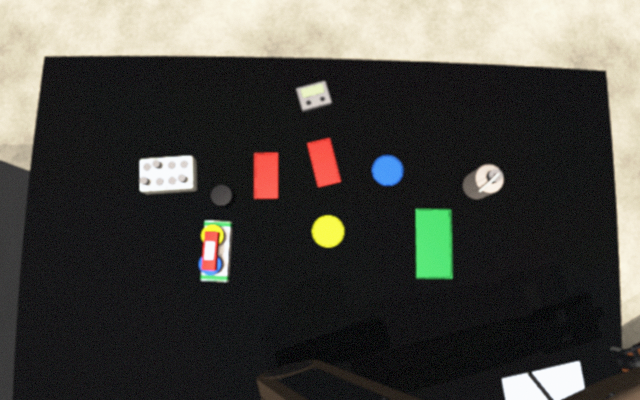

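View pics/scene0.png

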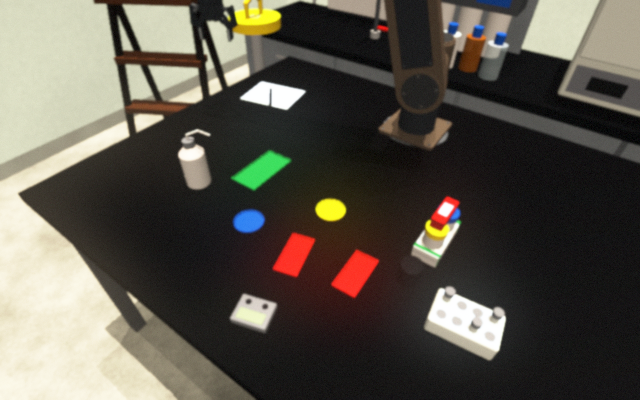

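The top view shows the stack around (213,250), with the yellow lid at (212,233), the blue lid at (210,265) and the mailer between them. A black look-alike jar stands at (221,195). The round trays are blue (387,170) and yellow (328,231), and the green tray is at (434,243).

There are two red-tray candidates, at (265,175) and (323,162). Image left is robot +y, so (265,175) at y≈0.146 is the one farthest to the robot's left. I'll confirm that in an enlarged crop and measure by colour.

```bash
cat >> h.py <<'E'
HS={'red':[(0,8),(172,180)],'blue':[(100,125)],'yellow':[(22,38)],'green':[(50,85)]}
def mask(p,c):
    h=cv2.cvtColor(p['color'],cv2.COLOR_RGB2HSV); m=np.zeros(h.shape[:2],np.uint8)
    for a,b in HS[c]: m|=cv2.inRange(h,(a,110,70),(b,255,255))
    return m
def blobs(p,c,z,amin=60):
    cs,_=cv2.findContours(mask(p,c),cv2.RETR_EXTERNAL,cv2.CHAIN_APPROX_NONE); out=[]
    for k in cs:
        if cv2.contourArea(k)<amin: continue
        w=ray(p,k.reshape(-1,2),z)[:,:2]
        (cx,cy),(a,b),th=cv2.minAreaRect((w*1000).astype(np.float32))
        if a<b: a,b,th=b,a,th+90
        out.append((c,'px',np.round(k.reshape(-1,2).mean(0)),'xy',round(cx,1),round(cy,1),'size',round(a,1),round(b,1),'yaw',round((th+90)%180-90,1)))
    return out
E
python3 - <<'E'
from h import *
p=shot('top')
for c,zs in (('red',(.006,.108)),('blue',(.006,.082)),('yellow',(.006,.082)),('green',(.006,.034))):
    for z in zs:
        for b in blobs(p,c,z): print(z,*b)
i=p['color'][120:300,130:460]; cv2.imwrite('pics/crop0.png',cv2.cvtColor(cv2.resize(i,None,fx=2.4,fy=2.4,interpolation=cv2.INTER_CUBIC),cv2.COLOR_RGB2BGR))
E
```

```text
0.006 red px [210. 250.] xy 448.9 271.7 size 89.6 39.3 yaw -2.3
0.006 red px [266. 175.] xy 635.0 144.1 size 117.5 61.6 yaw 2.1
0.006 red px [323. 162.] xy 671.8 3.1 size 119.0 63.7 yaw 15.7
0.108 red px [210. 250.] xy 445.3 249.9 size 82.0 36.0 yaw -2.3
0.108 red px [266. 175.] xy 615.5 133.2 size 107.5 56.3 yaw 2.1
0.108 red px [323. 162.] xy 649.1 4.3 size 108.8 58.3 yaw 15.7
0.006 blue px [209. 267.] xy 412.7 270.1 size 55.8 40.5 yaw -88.3
0.006 blue px [387. 170.] xy 656.0 -153.3 size 80.3 79.0 yaw 0.4
0.082 blue px [209. 267.] xy 412.3 253.9 size 52.2 37.9 yaw -88.3
0.082 blue px [387. 170.] xy 640.1 -142.4 size 75.2 73.9 yaw 0.4
0.006 yellow px [212. 233.] xy 489.9 268.0 size 57.5 42.2 yaw 85.0
0.006 yellow px [328. 231.] xy 504.0 -10.4 size 79.5 79.4 yaw 1.4
0.082 yellow px [212. 233.] xy 484.6 252.0 size 53.8 39.5 yaw 85.0
0.082 yellow px [328. 231.] xy 497.7 -8.7 size 74.5 74.4 yaw 1.4
0.006 green px [433. 243.] xy 479.1 -267.3 size 172.5 90.9 yaw -0.0
0.034 green px [433. 243.] xy 477.4 -260.6 size 168.4 88.8 yaw -0.0
```

View pics/crop0.png

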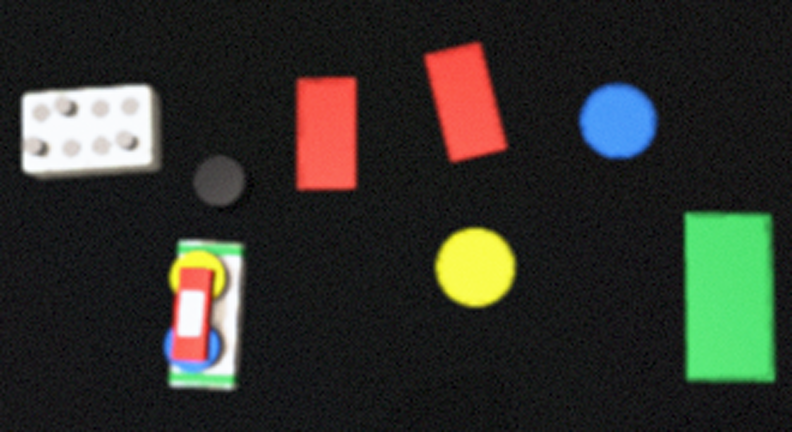

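The crop shows two intact red trays, left at (326,133) in the crop and right at (466,101). The left one, top pixel (265,175), world about (0.635, 0.144), yaw about +2°, is the one to use. Next I'll move above the stack for a closer look.

```bash
cat >> h.py <<'E'
from scipy.spatial.transform import Rotation as Ro
def go(x,y,z,yaw,cur=None):
    """world target (mm, deg) -> tool turn z, shift; chained from cur"""
    s=ctrl.get_state()
    if cur is None:
        X=Ro.from_quat(s['tcp_rot']).as_matrix(); cur=(*(s['eef_pos']*1000),np.degrees(np.arctan2(X[1,0],X[0,0])))
    f=np.radians(cur[3]); d=np.array([x,y,z])-cur[:3]
    t=-((yaw-cur[3]+180)%360-180)
    print('from',np.round(cur,1),'turn z %.1f'%t,'shift %.1f %.1f %.1f'%(d[0]*np.cos(f)+d[1]*np.sin(f),d[0]*np.sin(f)-d[1]*np.cos(f),-d[2]))
    return (x,y,z,yaw)
E
python3 - <<'E'
from h import *
print(ctrl.nose_length)
c=go(490,-200,300,-3); go(440,240,300,-3,c)
E
```

```text
0.022
from [ 276.4 -615.8  253.4   24.2] turn z 27.2 shift 365.1 -291.9 -46.6
from [ 490 -200  300   -3] turn z 0.0 shift -73.0 -436.8 0.0
```

Units first: shifts go in shares of 600 mm and turns go in shares of 360 degrees. So 365 mm / 600 = 0.6083, -292 mm / 600 = -0.4867, 27 degrees / 360 = 0.075.

{"api": "send_rows", "payload": {"rows": "0 0 0.075 0.6083 -0.4867 -0.0783 1;0 0 0.075 0.6083 -0.4867 -0.0783 1;0 0 0.075 0.6083 -0.4867 -0.0783 1;0 0 0.075 0.6083 -0.4867 -0.0783 1;0 0 0.075 0.6083 -0.4867 -0.0783 1;0 0 0.075 0.6083 -0.4867 -0.0783 1;0 0 0.075 0.6083 -0.4867 -0.0783 1;0 0 0.075 0.6083 -0.4867 -0.0783 1"}}

```text
time: 1.65
eef_pos: [0.4908, -0.1973, 0.3012]
tcp_rot: [1.0, -0.023, 0.001, 0.0]
contact_force: [-0.3, -0.4, 0.7]
opening: 1.004
finger_force: 0.0
```

Converted, -437 mm / 600 = -0.7283, -73 mm / 600 = -0.1217.

{"api": "send_rows", "payload": {"rows": "0 0 0 -0.1217 -0.7283 0 1;0 0 0 -0.1217 -0.7283 0 1;0 0 0 -0.1217 -0.7283 0 1;0 0 0 -0.1217 -0.7283 0 1;0 0 0 -0.1217 -0.7283 0 1;0 0 0 -0.1217 -0.7283 0 1;0 0 0 -0.1217 -0.7283 0 1;0 0 0 -0.1217 -0.7283 0 1"}}

```text
time: 2.65
eef_pos: [0.4373, 0.2434, 0.3005]
tcp_rot: [1.0, -0.022, 0.0, -0.0]
contact_force: [0.8, -0.6, -0.7]
opening: 0.998
finger_force: 0.0
```

Run:
```python
from h import *
s=ctrl.get_state(); print(s['time'],s['eef_pos'],s['qpos'],s['tcp_rot'])
p=shot('wrist'); save(p,'w1.png')
E=np.array(p['extrinsics']);print(p['fx'],-E[:3,:3].T@E[:3,3],E[2,:3])
for c,zs in (('red',(.108,)),('blue',(.082,)),('yellow',(.082,)),('green',(.034,))):
    for z in zs:
        for b in blobs(p,c,z): print(z,*b)
```

```text
2.65 [0.43733568 0.24340804 0.30054707] [ 3.04623198e-01 -1.41509966e-01  1.94312083e+00  5.86730228e-04
  1.33962061e+00  1.91869454e+00] [ 9.99764406e-01 -2.17029692e-02  7.95343650e-05 -3.28387355e-04]
285.42485652264935 [0.50793884 0.2397185  0.4205908 ] [-0.27802393  0.01257926 -0.96049178]
0.108 red px [314. 175.] xy 447.2 248.6 size 85.6 29.1 yaw -1.2
0.108 red px [370.  85.] xy 538.7 184.9 size 81.9 18.6 yaw 49.5
0.108 red px [509.  10.] xy 602.4 53.2 size 45.8 24.8 yaw -75.4
0.108 red px [392.  29.] xy 587.8 165.4 size 53.4 44.2 yaw 1.9
0.082 blue px [297. 196.] xy 419.4 271.8 size 36.8 9.8 yaw -3.5
0.082 blue px [623.   5.] xy 604.2 -72.6 size 39.0 12.3 yaw 87.1
0.082 yellow px [451. 160.] xy 453.9 84.7 size 80.3 15.7 yaw 46.2
0.082 yellow px [312. 140.] xy 485.8 250.5 size 49.2 41.7 yaw -86.6
0.082 yellow px [501. 113.] xy 504.5 34.5 size 64.9 61.4 yaw 87.5
0.034 green px [296. 117.] xy 512.2 269.5 size 18.3 7.5 yaw 87.6
0.034 green px [325. 116.] xy 511.9 232.5 size 27.3 7.4 yaw 87.5
```

View pics/w1.png

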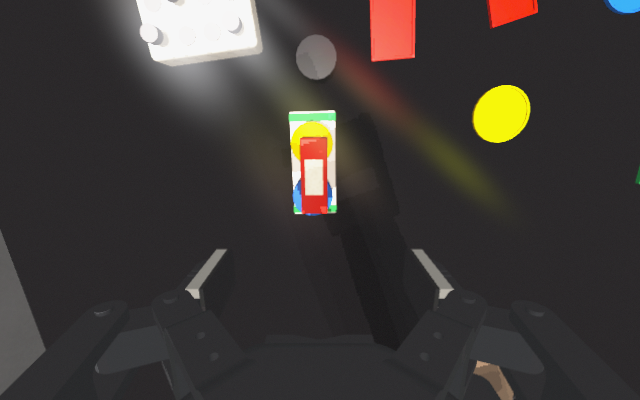

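The wrist view shows the mailer at (314,175) lying on the yellow lid (far, 312,140) and the blue lid (near, 312,196), with the case's green band at (312,116). The black jar is at (316,57), out of the way. The mailer is at about (447, 248.6) mm, yaw about -2°.

Run:
```python
from h import *
s=ctrl.get_state(); print(s['eef_pos'])
go(446.5,248.6,170,-2)
```

```text
[0.43777779 0.24216225 0.30040465]
from [437.8 242.2 300.4  -2.6] turn z -0.6 shift 8.4 -6.8 130.4
```

Converted, 130 mm / 600 = 0.2167, 120 mm / 600 = 0.2.

{"api": "send_rows", "payload": {"rows": "0 0 0 0.015 -0.0117 0.1 1;0 0 0 0.015 -0.0117 0.2 1;0 0 0 0.015 -0.0117 0.2167 1;0 0 0 0.015 -0.0117 0.2167 1;0 0 0 0.015 -0.0117 0.2167 1", "grip_force": 20}}

```text
time: 3.32
eef_pos: [0.45, 0.2468, 0.1736]
tcp_rot: [1.0, -0.025, 0.003, -0.001]
contact_force: [1.1, 0.1, 0.1]
opening: 0.997
finger_force: 0.0
```

Run:
```python
from h import *
s=ctrl.get_state(); print(s['eef_pos'])
go(446.5,248.6,108,-2)
p=shot('wrist')
for c,z in (('red',.108),('blue',.082),('yellow',.082),('green',.034)):
    for b in blobs(p,c,z): print(z,*b)
```

```text
[0.4499689  0.24678474 0.17362712]
from [450.  246.8 173.6  -2.9] turn z -0.9 shift -3.6 -1.6 65.6
0.108 red px [316. 224.] xy 448.5 248.4 size 88.2 29.4 yaw -2.1
0.108 red px [429.  23.] xy 570.7 176.7 size 37.3 25.6 yaw -88.4
0.082 blue px [340. 248.] xy 419.7 229.9 size 32.6 4.9 yaw -1.8
0.082 blue px [291. 251.] xy 419.7 271.8 size 39.9 9.3 yaw -1.7
0.082 yellow px [312. 167.] xy 486.5 250.6 size 49.3 41.2 yaw -86.4
0.082 yellow px [583. 122.] xy 508.3 56.3 size 58.8 55.4 yaw 87.1
0.034 green px [313. 131.] xy 511.7 249.1 size 61.2 10.3 yaw 88.8
```

Converted, 64 mm / 600 = 0.1067, 40 mm / 600 = 0.0667.

{"api": "send_rows", "payload": {"rows": "0 0 0 -0.0033 -0.0017 0.0667 1;0 0 0 -0.0033 -0.0017 0.1067 1;0 0 0 -0.0033 -0.0017 0.1067 1;0 0 0 -0.0033 -0.0017 0.1067 0.6;0 0 0 -0.0033 -0.0017 0.1067 -1;0 0 0 -0.0033 -0.0017 0.1067 -1;0 0 0 -0.0033 -0.0017 0.1067 -1;0 0 0 -0.0033 -0.0017 0.1067 -1", "grip_force": 20}}

```text
time: 4.38
eef_pos: [0.4467, 0.248, 0.1075]
tcp_rot: [1.0, -0.025, 0.001, -0.0]
contact_force: [-0.7, -0.6, 5.6]
opening: 0.344
finger_force: 22.1
```

{"api": "send_rows", "payload": {"rows": "0 0 0 0 0 0 -1;0 0 0 0 0 0 -1;0 0 0 0 0 0 -1;0 0 0 0 0 0 -1", "grip_force": 30}}

```text
time: 4.88
eef_pos: [0.4467, 0.248, 0.1075]
tcp_rot: [1.0, -0.025, 0.001, -0.0]
contact_force: [-0.3, -1.0, 6.0]
opening: 0.343
finger_force: 30.2
```

Run:
```python
from h import *
p=shot('wrist');save(p,'w2.png');s=ctrl.get_state(); print(s['eef_pos'],s['opening'],s['finger_force'])
```

```text
[0.44672633 0.24802475 0.10754793] 0.34412334935816014 30.181796550750732
```

View pics/w2.png

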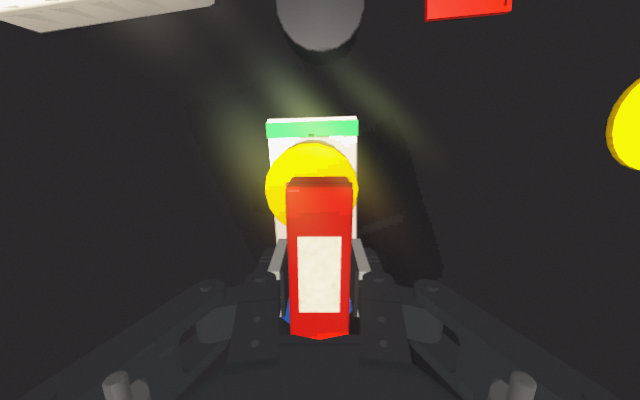

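The mailer is held squarely between the pads at (318,270) in the picture. I'll lift it and carry it to the left red tray.

Run:
```python
from h import *
c=go(447,248,165,-2.8); go(630,144,165,2.1,c)
```

```text
from [446.7 248.  107.5  -2.8] turn z -0.0 shift 0.3 0.0 -57.5
from [447.  248.  165.   -2.8] turn z -4.9 shift 187.9 94.9 0.0
```

Converted, -60 mm / 600 = -0.1, -35 mm / 600 = -0.0583.

{"api": "send_rows", "payload": {"rows": "0 0 0 0 0 -0.025 -1;0 0 0 0 0 -0.0583 -1;0 0 0 0 0 -0.1 -1;0 0 0 0 0 -0.1 -1"}}

```text
time: 5.42
eef_pos: [0.4472, 0.2482, 0.1687]
tcp_rot: [1.0, -0.025, 0.002, -0.001]
contact_force: [-0.2, 0.3, -1.2]
opening: 0.342
finger_force: 29.7
```

Converted, 188 mm / 600 = 0.3133, 175 mm / 600 = 0.2917, -5 degrees / 360 = -0.0139.

{"api": "send_rows", "payload": {"rows": "0 0 -0.0056 0.075 0.0383 0 -1;0 0 -0.0083 0.15 0.075 0 -1;0 0 -0.0139 0.225 0.1133 0 -1;0 0 -0.0139 0.2917 0.1467 0 -1;0 0 -0.0139 0.3133 0.1583 0 -1;0 0 -0.0139 0.3133 0.1583 0 -1;0 0 -0.0139 0.3133 0.1583 0 -1"}}

```text
time: 6.3
eef_pos: [0.6275, 0.1444, 0.1655]
tcp_rot: [1.0, 0.019, -0.001, -0.0]
contact_force: [0.2, 0.0, -1.0]
opening: 0.347
finger_force: 29.8
```

Run:
```python
from h import *
p=shot('wrist');save(p,'w3.png')
for z in (.006,):
  for b in blobs(p,'red',z): print(z,*b)
t=shot('top');save(t,'t3.png')
for c,z in (('yellow',.082),('blue',.082),('green',.034)):
  for b in blobs(t,c,z): print(z,*b)
E=np.array(p['extrinsics']);print(-E[:3,:3].T@E[:3,3])
go(634,144,40,2.1)
```

```text
0.006 red px [319. 217.] xy 584.1 137.3 size 272.2 80.9 yaw 0.3
0.006 red px [453. 147.] xy 672.8 1.7 size 202.7 97.2 yaw 39.5
0.082 yellow px [328. 231.] xy 497.7 -8.7 size 74.5 74.4 yaw 1.4
0.082 blue px [387. 170.] xy 640.1 -142.5 size 75.2 74.0 yaw 0.4
0.034 green px [433. 243.] xy 477.3 -260.5 size 167.8 90.1 yaw 0.7
[0.698423   0.14654286 0.28540053]
from [627.8 144.5 166.1   2.2] turn z 0.1 shift 6.2 0.8 126.1
```

View pics/w3.png

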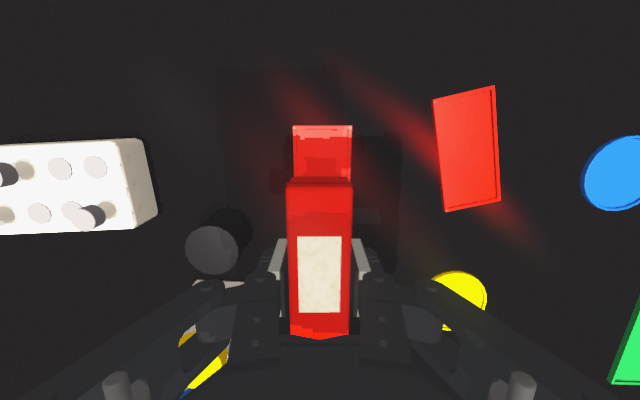

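The mailer is held over the left red tray, whose far edge shows at (293..352,126). I'll check the position from that edge.

Run:
```python
from h import *
p=shot('wrist')
print(ray(p,[(293,126),(352,126),(293,170),(352,170)],.006)[:,:2])
go(634,144,40,2.1)
```

```text
[[0.69122776 0.1710586 ]
 [0.69345183 0.11518157]
 [0.64917319 0.17045707]
 [0.65149812 0.11213355]]
from [628.  144.5 166.3   2.2] turn z 0.1 shift 6.0 0.7 126.3
```

{"api": "send_rows", "payload": {"rows": "0 0 0 0.0117 0.0033 0.0833 -1;0 0 0 0.0117 0.0033 0.1667 -1;0 0 0 0.0117 0.0033 0.2083 -1;0 0 0 0.0117 0.0033 0.215 -1;0 0 0 0.0117 0.0033 0.215 -1;0 0 0 0.0117 0.0033 0.215 -1"}}

```text
time: 7.2
eef_pos: [0.6375, 0.1421, 0.0397]
tcp_rot: [1.0, 0.019, 0.002, -0.0]
contact_force: [0.1, 1.2, 0.9]
opening: 0.344
finger_force: 29.7
```

Run:
```python
from h import *
p=shot('wrist')
s=ctrl.get_state(); print(s['contact_force'])
go(634.5,142.5,29,2.1)
```

```text
[ 0.14450646 -0.25827408 -0.88917645]
from [637.4 142.   39.5   2.2] turn z 0.1 shift -2.9 -0.6 10.5
```

Converted, 9 mm / 600 = 0.015, 5 mm / 600 = 0.0083.

{"api": "send_rows", "payload": {"rows": "0 0 0 -0.0033 0 0.0083 -1;0 0 0 -0.0033 0 0.015 -1;0 0 0 -0.0033 0 0.015 -1;0 0 0 -0.0033 0 0.015 -1"}}

```text
time: 7.75
eef_pos: [0.6341, 0.1418, 0.0285]
tcp_rot: [1.0, 0.019, -0.0, -0.0]
contact_force: [-0.8, -0.7, 1.8]
opening: 0.344
finger_force: 30.1
```

Converted, 1 mm / 600 = 0.0017.

{"api": "send_rows", "payload": {"rows": "0 0 0 0 0 0.0017 -1;0 0 0 0 0 0.0017 -1"}}

```text
time: 8.0
eef_pos: [0.6342, 0.1418, 0.0285]
tcp_rot: [1.0, 0.019, -0.0, 0.0]
contact_force: [-3.0, -0.2, 5.8]
opening: 0.346
finger_force: 30.7
```

Converted, -140 mm / 600 = -0.2333, -120 mm / 600 = -0.2.

{"api": "send_rows", "payload": {"rows": "0 0 0 0 0 0 0.1;0 0 0 0 0 0 0.1;0 0 0 0 0 0 0.1;0 0 0 0 0 -0.0333 0.1;0 0 0 0 0 -0.1 0.3;0 0 0 0 0 -0.2 1;0 0 0 0 0 -0.2333 1;0 0 0 0 0 -0.2333 1"}}

```text
time: 9.0
eef_pos: [0.6353, 0.1419, 0.1704]
tcp_rot: [1.0, 0.019, 0.003, -0.0]
contact_force: [0.1, 0.3, -0.2]
opening: 1.002
finger_force: 0.0
```

Run:
```python
from h import *
p=shot('wrist');save(p,'w4.png')
t=shot('top')
for b in blobs(p,'red',.029): print(*b)
for c,z in (('yellow',.082),('blue',.082),('green',.034)):
  for b in blobs(t,c,z,20): print(z,*b)
go(448,248,170,-3)
```

```text
red px [327. 181.] xy 657.2 123.8 size 131.1 95.8 yaw 2.2
red px [451. 155.] xy 676.0 13.4 size 181.7 84.6 yaw 35.3
0.082 yellow px [328. 231.] xy 497.7 -8.7 size 74.5 74.4 yaw 1.4
0.082 blue px [387. 170.] xy 640.1 -142.4 size 75.2 73.9 yaw 0.4
0.034 green px [433. 243.] xy 477.3 -260.5 size 167.8 90.2 yaw 0.7
from [633.  141.7 165.7   2.2] turn z 5.2 shift -180.8 -113.2 -4.3
```

View pics/w4.png

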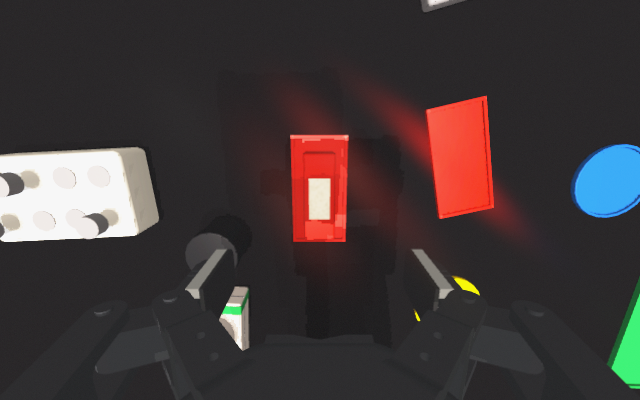

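The mailer lies flat and lengthwise inside the tray at (319,187). I'll go back to the jars.

Converted, -181 mm / 600 = -0.3017, -113 mm / 600 = -0.1883, 5 degrees / 360 = 0.0139.

{"api": "send_rows", "payload": {"rows": "0 0 0.0139 -0.3017 -0.1883 -0.0067 1;0 0 0.0139 -0.3017 -0.1883 -0.0067 1;0 0 0.0139 -0.3017 -0.1883 -0.0067 1;0 0 0.0139 -0.3017 -0.1883 -0.0067 1;0 0 0.0139 -0.3017 -0.1883 -0.0067 1;0 0 0.0139 -0.3017 -0.1883 -0.0067 1"}}

```text
time: 9.85
eef_pos: [0.4498, 0.2474, 0.1709]
tcp_rot: [1.0, -0.025, -0.0, 0.0]
contact_force: [0.6, -0.3, 0.4]
opening: 1.001
finger_force: 0.0
```

Run:
```python
from h import *
p=shot('wrist');save(p,'w5.png')
for c,z in (('yellow',.082),('blue',.082),('green',.034)):
  for b in blobs(p,c,z): print(z,*b)
go(481,250,77,-3)
```

```text
0.082 yellow px [310. 173.] xy 482.0 249.6 size 48.7 47.9 yaw -48.9
0.082 yellow px [585. 121.] xy 508.1 57.2 size 57.9 56.2 yaw -75.9
0.082 blue px [314. 250.] xy 420.3 251.8 size 53.6 48.7 yaw -8.3
0.034 green px [313. 130.] xy 511.8 249.0 size 61.5 9.3 yaw 89.6
from [450.2 247.2 171.1  -2.9] turn z 0.1 shift 30.7 -4.3 94.1
```

View pics/w5.png

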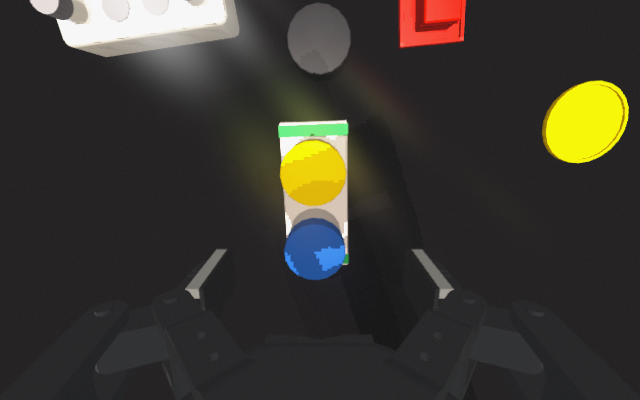

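Converted, 85 mm / 600 = 0.1417, 60 mm / 600 = 0.1.

{"api": "send_rows", "payload": {"rows": "0 0 0 0.0533 -0.005 0.0333 1;0 0 0 0.0533 -0.005 0.1 1;0 0 0 0.0533 -0.005 0.1417 1;0 0 0 0.0533 -0.005 0.1417 1;0 0 0 0.0533 -0.005 0.1417 1"}}

```text
time: 10.52
eef_pos: [0.4825, 0.249, 0.0873]
tcp_rot: [1.0, -0.025, 0.001, -0.0]
contact_force: [-0.2, 0.1, -0.4]
opening: 1.0
finger_force: 0.0
```

Run:
```python
from h import *
p=shot('wrist')
for c,z in (('yellow',.082),):
  for b in blobs(p,c,z): print(z,*b)
go(482,249.6,77,-3)
```

```text
0.082 yellow px [316. 264.] xy 484.3 249.2 size 52.5 49.6 yaw -33.4
0.082 yellow px [633. 180.] xy 518.8 107.8 size 32.6 7.1 yaw 14.3
from [482.6 249.2  87.8  -2.9] turn z 0.1 shift -0.6 -0.3 10.8
```

Converted, 10 mm / 600 = 0.0167.

{"api": "send_rows", "payload": {"rows": "0 0 0 0 0 0.0167 1;0 0 0 0 0 0.0167 0.6;0 0 0 0 0 0.0167 -1;0 0 0 0 0 0.0167 -1;0 0 0 0 0 0.0167 -1;0 0 0 0 0 0.0167 -1;0 0 0 0 0 0.0167 -1;0 0 0 0 0 0.0167 -1", "grip_force": 30}}

```text
time: 11.58
eef_pos: [0.4813, 0.2494, 0.0767]
tcp_rot: [1.0, -0.025, 0.0, -0.0]
contact_force: [-0.8, 0.8, 3.1]
opening: 0.577
finger_force: 31.4
```

Converted, -85 mm / 600 = -0.1417, -35 mm / 600 = -0.0583.

{"api": "send_rows", "payload": {"rows": "0 0 0 0 0 -0.0167 -1;0 0 0 0 0 -0.0583 -1;0 0 0 0 0 -0.1417 -1;0 0 0 0 0 -0.1417 -1;0 0 0 0 0 -0.1417 -1"}}

```text
time: 12.2
eef_pos: [0.4804, 0.249, 0.1608]
tcp_rot: [1.0, -0.025, -0.001, 0.0]
contact_force: [-0.2, 0.8, -1.0]
opening: 0.576
finger_force: 31.5
```

Run:
```python
from h import *
p=shot('wrist');save(p,'w6.png')
go(504,-9.5,160,-3)
```

```text
from [479.9 248.9 159.9  -2.8] turn z 0.2 shift 36.9 256.9 -0.1
```

View pics/w6.png

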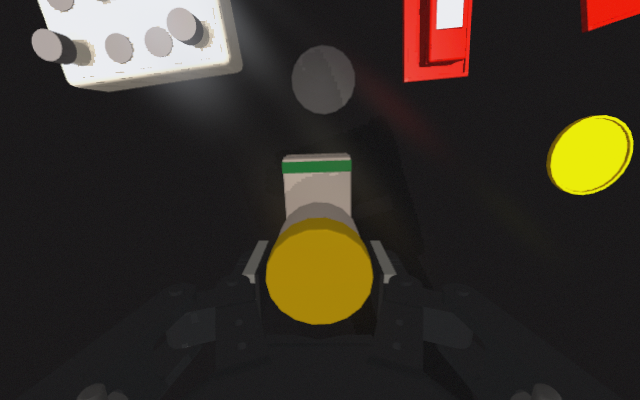

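The yellow jar is held upright at (320,270), and its tray is visible at (590,155). I'll carry it over.

Converted, 257 mm / 600 = 0.4283, 245 mm / 600 = 0.4083.

{"api": "send_rows", "payload": {"rows": "0 0 0 0.0117 0.0833 0 -1;0 0 0 0.0233 0.1667 0 -1;0 0 0 0.035 0.25 0 -1;0 0 0 0.0483 0.3333 0 -1;0 0 0 0.0583 0.4083 0 -1;0 0 0 0.0617 0.4283 0 -1;0 0 0 0.0617 0.4283 0 -1;0 0 0 0.0617 0.4283 0 -1"}}

```text
time: 13.25
eef_pos: [0.5047, -0.0081, 0.1605]
tcp_rot: [1.0, -0.024, -0.001, -0.0]
contact_force: [-0.5, -0.7, -2.0]
opening: 0.575
finger_force: 31.7
```

Run:
```python
from h import *
p=shot('wrist')
for z in (.006,.1165+.05-.003):
  for b in blobs(p,'yellow',z): print(z,*b)
m=mask(p,'yellow'); ys,xs=np.where(m>0); r=ys.min(); print(r, ray(p,[(np.median(xs[ys==r]),r)],.006))
go(504,-9.5,46,-3)
```

```text
0.006 yellow px [319. 272.] xy 414.7 -4.3 size 128.2 117.4 yaw -2.7
0.006 yellow px [324. 187.] xy 512.3 -14.1 size 76.1 60.5 yaw 82.2
0.1635 yellow px [319. 272.] xy 507.0 -8.8 size 54.6 50.0 yaw -2.7
0.1635 yellow px [324. 187.] xy 548.6 -13.0 size 32.4 25.8 yaw 82.2
155 [[ 0.54222356 -0.01477346  0.006     ]]
from [504.9  -8.  160.8  -2.7] turn z 0.3 shift -0.8 1.6 114.8
```

{"api": "send_rows", "payload": {"rows": "0 0 0 -0.0017 0.005 0.0833 -1;0 0 0 -0.0017 0.005 0.1583 -1;0 0 0 -0.0017 0.005 0.18 -1;0 0 0 -0.0017 0.005 0.18 -1;0 0 0 -0.0017 0.005 0.18 -1"}}

```text
time: 13.92
eef_pos: [0.5059, -0.0122, 0.0554]
tcp_rot: [1.0, -0.024, 0.002, 0.0]
contact_force: [0.1, -0.0, -0.5]
opening: 0.572
finger_force: 31.7
```

Converted, 5 mm / 600 = 0.0083, 3 mm / 600 = 0.005.

{"api": "send_rows", "payload": {"rows": "0 0 0 0 0 0.005 -1;0 0 0 0 0 0.0083 -1;0 0 0 0 0 0.0083 -1"}}

```text
time: 14.3
eef_pos: [0.5041, -0.0123, 0.0485]
tcp_rot: [1.0, -0.025, 0.0, 0.0]
contact_force: [0.8, 0.6, -0.6]
opening: 0.575
finger_force: 31.7
```

Converted, 3 mm / 600 = 0.005, 2 mm / 600 = 0.0033.

{"api": "send_rows", "payload": {"rows": "0 0 0 0 0 0.0033 -1;0 0 0 0 0 0.0033 -1;0 0 0 0 0 0.005 -1;0 0 0 0 0 0.005 -1"}}

```text
time: 14.8
eef_pos: [0.5042, -0.0123, 0.0458]
tcp_rot: [1.0, -0.025, -0.0, 0.0]
contact_force: [-2.2, 0.3, 3.9]
opening: 0.571
finger_force: 32.1
```

Contact force is up, so the jar is on the tray floor. I'll open and rise.

Converted, -125 mm / 600 = -0.2083, -70 mm / 600 = -0.1167.

{"api": "send_rows", "payload": {"rows": "0 0 0 0 0 0 0.5;0 0 0 0 0 0 0.8;0 0 0 0 0 0 0.8;0 0 0 0 0 -0.0333 1;0 0 0 0 0 -0.1167 1;0 0 0 0 0 -0.2083 1;0 0 0 0 0 -0.2083 1;0 0 0 0 0 -0.2083 1"}}

```text
time: 15.8
eef_pos: [0.5038, -0.0121, 0.1699]
tcp_rot: [1.0, -0.025, -0.0, -0.0]
contact_force: [-0.7, -0.3, -0.2]
opening: 1.0
finger_force: 0.0
```

Run:
```python
from h import *
p=shot('wrist');save(p,'w7.png')
go(417,251.5,165,-3)
```

```text
from [503.1 -12.  168.9  -2.8] turn z 0.2 shift -99.1 -258.9 3.9
```

View pics/w7.png

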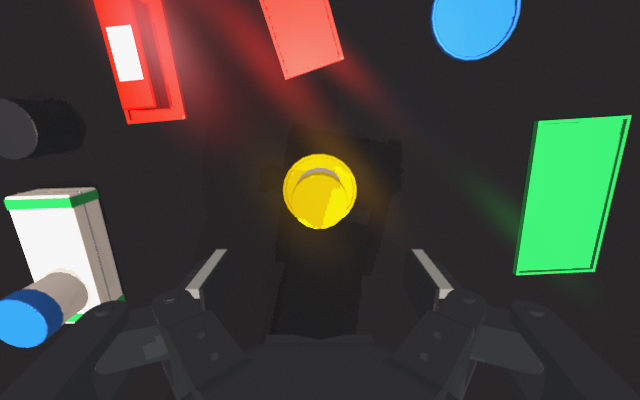

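The yellow jar stands upright inside its tray at (320,195). Next is the blue jar.

Converted, -259 mm / 600 = -0.4317, -99 mm / 600 = -0.165.

{"api": "send_rows", "payload": {"rows": "0 0 0 -0.165 -0.4317 0.0067 1;0 0 0 -0.165 -0.4317 0.0067 1;0 0 0 -0.165 -0.4317 0.0067 1;0 0 0 -0.165 -0.4317 0.0067 1;0 0 0 -0.165 -0.4317 0.0067 1;0 0 0 -0.165 -0.4317 0.0067 1;0 0 0 -0.165 -0.4317 0.0067 1"}}

```text
time: 16.73
eef_pos: [0.4176, 0.2506, 0.165]
tcp_rot: [1.0, -0.025, -0.001, 0.001]
contact_force: [0.2, -0.1, 0.4]
opening: 0.998
finger_force: 0.0
```

Run:
```python
from h import *
p=shot('wrist')
for c,z in (('blue',.082),('green',.034)):
  for b in blobs(p,c,z): print(z,*b)
go(417,251.5,87,-3)
```

```text
0.082 blue px [316. 215.] xy 418.4 251.7 size 49.9 49.7 yaw -48.1
from [418.  250.4 165.3  -2.9] turn z 0.1 shift -1.0 -1.1 78.3
```

Converted, 88 mm / 600 = 0.1467, 75 mm / 600 = 0.125.

{"api": "send_rows", "payload": {"rows": "0 0 0 -0.0017 -0.0017 0.0667 1;0 0 0 -0.0017 -0.0017 0.125 1;0 0 0 -0.0017 -0.0017 0.1467 1;0 0 0 -0.0017 -0.0017 0.1467 1;0 0 0 -0.0017 -0.0017 0.1467 0.6;0 0 0 -0.0017 -0.0017 0.1467 -1;0 0 0 -0.0017 -0.0017 0.1467 -1;0 0 0 -0.0017 -0.0017 0.1467 -1"}}

```text
time: 17.77
eef_pos: [0.4183, 0.2528, 0.08]
tcp_rot: [1.0, -0.025, 0.001, -0.0]
contact_force: [-0.5, -1.3, 5.9]
opening: 0.571
finger_force: 31.5
```

Converted, -85 mm / 600 = -0.1417, -35 mm / 600 = -0.0583.

{"api": "send_rows", "payload": {"rows": "0 0 0 0 0 0 -1;0 0 0 0 0 0 -1;0 0 0 0 0 -0.0167 -1;0 0 0 0 0 -0.0583 -1;0 0 0 0 0 -0.1417 -1;0 0 0 0 0 -0.1417 -1;0 0 0 0 0 -0.1417 -1"}}

```text
time: 18.65
eef_pos: [0.4165, 0.2523, 0.163]
tcp_rot: [1.0, -0.025, -0.0, 0.0]
contact_force: [-0.6, 0.2, -1.3]
opening: 0.575
finger_force: 31.3
```

Run:
```python
from h import *
t=shot('top')
for c,z in (('blue',.15),('green',.034)):
  for b in blobs(t,c,z,20): print(z,*b)
c=go(530,100,160,-3);go(656,-154.5,160,-3,c)
```

```text
0.15 blue px [387. 170.] xy 625.8 -132.7 size 70.6 69.5 yaw 0.4
0.034 green px [217. 224.] xy 511.3 250.8 size 66.8 6.9 yaw 87.4
0.034 green px [433. 243.] xy 477.3 -260.5 size 167.8 90.1 yaw 0.7
from [416.  252.1 162.1  -2.8] turn z 0.2 shift 121.4 146.3 2.1
from [530 100 160  -3] turn z 0.0 shift 139.1 247.6 -0.0
```

Converted, 345 mm / 600 = 0.575, 146 mm / 600 = 0.2433.

{"api": "send_rows", "payload": {"rows": "0 0 0 0.0517 0.0617 0 -1;0 0 0 0.1017 0.1217 0 -1;0 0 0 0.1517 0.1833 0 -1;0 0 0 0.2017 0.2433 0 -1;0 0 0 0.2517 0.3267 0 -1;0 0 0 0.3017 0.41 0 -1;0 0 0 0.3417 0.4917 0 -1;0 0 0 0.3867 0.575 0 -1"}}

```text
time: 19.7
eef_pos: [0.6311, -0.1049, 0.1607]
tcp_rot: [1.0, -0.025, -0.002, -0.001]
contact_force: [0.6, 0.1, -0.7]
opening: 0.57
finger_force: 31.4
```

Converted, 49 mm / 600 = 0.0817, 48 mm / 600 = 0.08.

{"api": "send_rows", "payload": {"rows": "0 0 0 0.045 0.075 0 -1;0 0 0 0.0467 0.08 0 -1;0 0 0 0.0467 0.0817 0 -1;0 0 0 0.0467 0.0817 0 -1"}}

```text
time: 20.2
eef_pos: [0.6564, -0.1525, 0.1622]
tcp_rot: [1.0, -0.024, -0.001, -0.001]
contact_force: [-0.6, 0.6, -0.6]
opening: 0.577
finger_force: 31.5
```

Run:
```python
from h import *
p=shot('wrist');save(p,'w8.png')
for b in blobs(p,'blue',.006): print(*b)
k=max((c for c in cv2.findContours(mask(p,'blue'),0,1)[0] if c.reshape(-1,2)[:,1].mean()<240),key=cv2.contourArea).reshape(-1,2)
w=ray(p,k,.006)[:,:2]
f=w[w[:,0]>w[:,0].max()-35]
A=np.c_[2*f,np.ones(len(f))]; s=np.linalg.lstsq(A,(f**2).sum(1),rcond=None)[0]; print('circle',s[:2],np.sqrt(s[2]+s[0]**2+s[1]**2), w.min(0),w.max(0))
go(656,-155,55,-3)
```

```text
blue px [319. 270.] xy 566.9 -149.4 size 126.3 113.9 yaw -5.6
blue px [323. 186.] xy 664.8 -157.6 size 75.5 62.1 yaw 83.2
circle [ 0.66271346 -0.15714423] 0.03392810263460041 [ 0.63045275 -0.19400107] [ 0.69583876 -0.11871741]
from [ 656.6 -152.4  162.7   -2.7] turn z 0.3 shift -0.5 2.6 107.7
```

View pics/w8.png

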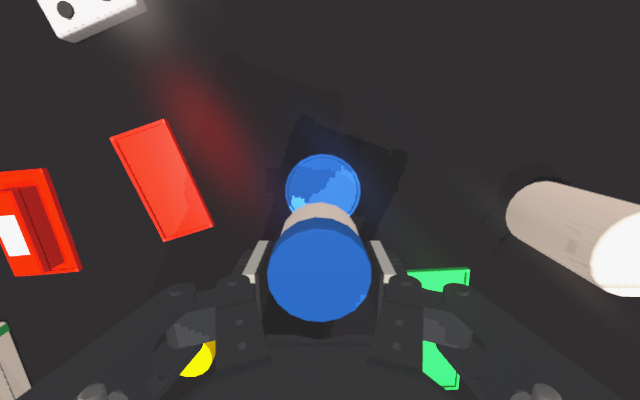

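The blue jar is held over its tray, whose rim shows around (323,188). The tray centre is about (657,-155.5), so I'll lower the jar there.

Converted, 107 mm / 600 = 0.1783, 95 mm / 600 = 0.1583.

{"api": "send_rows", "payload": {"rows": "0 0 0 0 0.005 0.0833 -1;0 0 0 0 0.005 0.1583 -1;0 0 0 0 0.005 0.1783 -1;0 0 0 0 0.005 0.1783 -1;0 0 0 0 0.005 0.1783 -1"}}

```text
time: 20.88
eef_pos: [0.6589, -0.1573, 0.0591]
tcp_rot: [1.0, -0.024, 0.002, 0.001]
contact_force: [-0.1, 0.2, -0.1]
opening: 0.578
finger_force: 31.4
```

{"api": "send_rows", "payload": {"rows": "0 0 0 0 0 0.0033 -1;0 0 0 0 0 0.0067 -1;0 0 0 0 0 0.0067 -1"}}

```text
time: 21.25
eef_pos: [0.6571, -0.157, 0.0525]
tcp_rot: [1.0, -0.025, 0.0, 0.0]
contact_force: [-0.2, 0.4, -1.4]
opening: 0.575
finger_force: 31.4
```

Converted, 3 mm / 600 = 0.005, 2 mm / 600 = 0.0033.

{"api": "send_rows", "payload": {"rows": "0 0 0 0 0 0.0033 -1;0 0 0 0 0 0.005 -1;0 0 0 0 0 0.005 -1"}}

```text
time: 21.62
eef_pos: [0.6571, -0.1569, 0.0492]
tcp_rot: [1.0, -0.025, -0.0, -0.0]
contact_force: [0.2, -0.6, -0.2]
opening: 0.572
finger_force: 31.5
```

Converted, 1 mm / 600 = 0.0017.

{"api": "send_rows", "payload": {"rows": "0 0 0 0 0 0.0017 -1;0 0 0 0 0 0.0017 -1"}}

```text
time: 21.88
eef_pos: [0.6574, -0.157, 0.0491]
tcp_rot: [1.0, -0.025, 0.0, 0.0]
contact_force: [-1.9, 0.6, 4.6]
opening: 0.572
finger_force: 31.8
```

Contact. I'll release and rise.

Converted, -125 mm / 600 = -0.2083, -70 mm / 600 = -0.1167.

{"api": "send_rows", "payload": {"rows": "0 0 0 0 0 0 0.5;0 0 0 0 0 0 0.8;0 0 0 0 0 0 0.8;0 0 0 0 0 -0.0333 1;0 0 0 0 0 -0.1167 1;0 0 0 0 0 -0.2083 1;0 0 0 0 0 -0.2083 1;0 0 0 0 0 -0.2083 1"}}

```text
time: 22.88
eef_pos: [0.6573, -0.157, 0.1746]
tcp_rot: [1.0, -0.025, 0.001, 0.0]
contact_force: [-0.3, 0.2, -0.2]
opening: 1.003
finger_force: 0.0
```

Run:
```python
from h import *
p=shot('wrist');save(p,'w9.png')
m=(530,60,170,-3)
c=go(*m);go(440,249,170,-3,c)
```

```text
from [ 656.6 -156.7  172.9   -2.8] turn z 0.2 shift -137.1 -210.2 2.9
from [530  60 170  -3] turn z 0.0 shift -99.8 -184.0 0.0
```

View pics/w9.png

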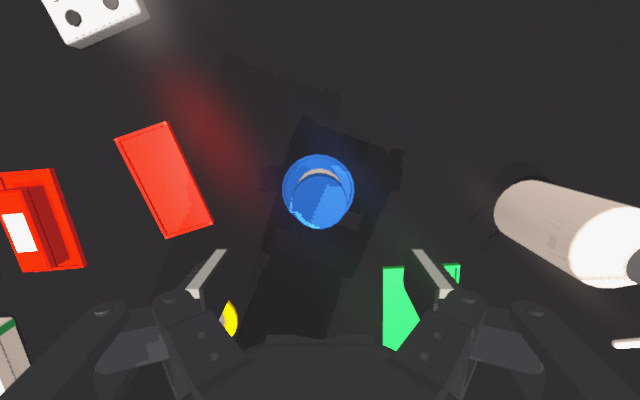

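The blue jar stands upright inside its tray at (318,193). Now the case.

Converted, -394 mm / 600 = -0.6567, -210 mm / 600 = -0.35.

{"api": "send_rows", "payload": {"rows": "0 0 0 -0.2283 -0.35 0.005 1;0 0 0 -0.2283 -0.35 0.005 1;0 0 0 -0.2283 -0.35 0.005 1;0 0 0 -0.2283 -0.35 0.005 1;0 0 0 -0.395 -0.6567 0.005 1;0 0 0 -0.395 -0.6567 0.005 1;0 0 0 -0.395 -0.6567 0.005 1;0 0 0 -0.395 -0.6567 0.005 1"}}

```text
time: 23.92
eef_pos: [0.4369, 0.2503, 0.1684]
tcp_rot: [1.0, -0.023, -0.002, 0.0]
contact_force: [-0.5, -0.8, 0.9]
opening: 1.001
finger_force: 0.0
```

{"api": "send_rows", "payload": {"rows": "0 0 0 0 0 0 1;0 0 0 0 0 0 1"}}

```text
time: 24.18
eef_pos: [0.4397, 0.2476, 0.1693]
tcp_rot: [1.0, -0.025, -0.001, 0.001]
contact_force: [-0.5, 0.0, 0.3]
opening: 0.998
finger_force: 0.0
```

Run:
```python
from h import *
p=shot('wrist');save(p,'w10.png')
for b in blobs(p,'green',.034): print(*b)
h=cv2.cvtColor(p['color'],cv2.COLOR_RGB2GRAY)
# case top outline: fit by green bands; print band contours extremes
for b in blobs(p,'green',.0): print(*b)
go(446,249,60,-3)
```

```text
green px [317. 250.] xy 386.7 251.4 size 60.9 9.7 yaw 88.8
green px [286. 118.] xy 512.1 271.2 size 16.4 9.0 yaw 87.2
green px [334. 116.] xy 511.4 231.7 size 26.5 9.0 yaw 88.9
green px [317. 250.] xy 370.2 252.4 size 69.0 11.0 yaw 88.8
green px [286. 118.] xy 512.3 274.9 size 18.6 10.2 yaw 87.2
green px [334. 116.] xy 511.5 230.1 size 30.0 10.2 yaw 88.9
from [440.  247.4 169.6  -2.9] turn z 0.1 shift 5.9 -1.9 109.6
```

View pics/w10.png

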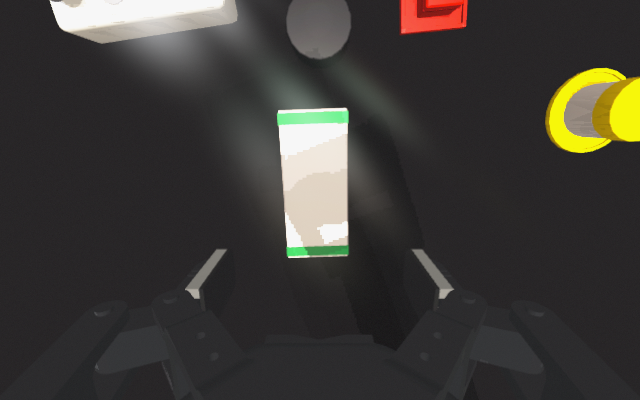

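The case is at (313,182), its centre about (449,250) and yaw about -1.2°. I'll grasp it across its width at the centre.

Converted, 135 mm / 600 = 0.225, 125 mm / 600 = 0.2083, -1.7 degrees / 360 = -0.0047.

{"api": "send_rows", "payload": {"rows": "0 0 -0.0047 0.0133 -0.0033 0.075 1;0 0 -0.0047 0.0133 -0.0033 0.15 1;0 0 -0.0047 0.0133 -0.0033 0.2083 1;0 0 -0.0047 0.0133 -0.0033 0.225 1;0 0 -0.0047 0.0133 -0.0033 0.225 1;0 0 -0.0047 0.0133 -0.0033 0.225 1", "grip_force": 50}}

```text
time: 24.98
eef_pos: [0.4496, 0.2501, 0.0371]
tcp_rot: [1.0, -0.01, 0.002, -0.001]
contact_force: [-0.6, 0.6, -0.4]
opening: 1.0
finger_force: 0.0
```

Run:
```python
from h import *
p=shot('wrist')
for b in blobs(p,'green',.034): print(*b)
go(449,250,30,-1.2)
```

```text
green px [363. 139.] xy 511.3 231.3 size 25.4 9.9 yaw 89.8
green px [276. 141.] xy 512.4 265.3 size 28.0 9.9 yaw 89.8
from [449.5 250.2  37.2  -1.1] turn z 0.1 shift -0.5 0.2 7.2
```

Converted, 6 mm / 600 = 0.01.

{"api": "send_rows", "payload": {"rows": "0 0 0 0 0 0.01 1;0 0 0 0 0 0.01 1;0 0 0 0 0 0.01 0.6;0 0 0 0 0 0.01 -1;0 0 0 0 0 0.01 -1;0 0 0 0 0 0.01 -1;0 0 0 0 0 0.01 -1;0 0 0 0 0 0.01 -1"}}

```text
time: 26.02
eef_pos: [0.4484, 0.25, 0.0297]
tcp_rot: [1.0, -0.01, 0.0, -0.0]
contact_force: [-0.7, 0.6, 4.6]
opening: 0.691
finger_force: 56.4
```

Converted, -110 mm / 600 = -0.1833, -60 mm / 600 = -0.1.

{"api": "send_rows", "payload": {"rows": "0 0 0 0 0 -0.0083 -1;0 0 0 0 0 -0.0333 -1;0 0 0 0 0 -0.1 -1;0 0 0 0 0 -0.1833 -1;0 0 0 0 0 -0.1833 -1;0 0 0 0 0 -0.1833 -1"}}

```text
time: 26.78
eef_pos: [0.4472, 0.2496, 0.1389]
tcp_rot: [1.0, -0.01, -0.001, 0.0]
contact_force: [0.2, -0.1, -3.3]
opening: 0.69
finger_force: 55.7
```

Run:
```python
from h import *
p=shot('wrist');save(p,'w11.png')
c=go(530,0,140,-1);go(480,-268,140,0.4,c)
```

```text
from [446.7 249.4 137.9  -1.1] turn z -0.1 shift 88.3 247.7 -2.1
from [530   0 140  -1] turn z -1.4 shift -45.3 268.8 0.0
```

View pics/w11.png

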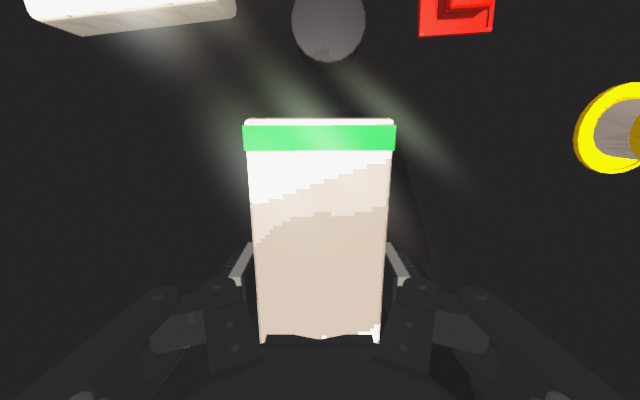

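The case is held level and centred at (318,230). Before lowering near the wash bottle I'll check numerically which way its spout points.

Run:
```python
from h import *
p=shot('top'); g=cv2.cvtColor(p['color'],cv2.COLOR_RGB2GRAY)
for r in range(158,206): print(r,''.join(' .:-=+*#%@'[int(v)*10//256] for v in g[r,456:512]))
print(np.round(ray(p,[(470,190),(480,186),(490,178),(498,170)],.16)[:,:2],3), proj(p,[(.616,-.358,.0),(.616,-.358,.14)]))
```

```text
158 .. ..  .      ..        .  .  . .    ..         .       
159 .              .    .  .          .  .     .  . .     . 
160   .  .  .  .            .               . .. ..     .   
161                     .   .    . ..           .    .   .  
162             ..        .  .    .. ..              .   .  
163 ..    .     .        .    ....:::::.....             .  
164    ....  .     .   .  .  ..:-=======--:.   .  .     .   
165  .  ...                ..:=+**#####**+=-:.              
166       .  ..           .:-+*#%%%%%%%%%##+=-:.  .      .  
167  ..             ..   .:=*#%%%%%%%%@@%%%#*+-.  .       . 
168   .                ..:=*#%@@@@%@@%%%%%%%%#+-.  .     .  
169  .        .       ..:=*%%@@@@@%%%%%%%%%%%#*=:..         
170                 ..::=+#%@@@@@%%%%###%#%%###*=:.         
171                .:::-+#%@@@@@@%%#***#########*=:..    .  
172              ..:---=*%@@@@@@@%%*++#######%%%#+-.        
173 .          ...:----+#%@@@@@@@%#+=*####*#%%@%#*=:.   .   
174           ..:---=-=+#@@@@@@@@%*==*###**#%@@%%#+-.       
175  .        .:------=*%@@@@@@@@%+-=*###*#%@@@%##*-.    . .
17
[... 1255 characters left out ...]
..      . .           .
197     .      ..::-=========---:.      .              . .  
198   ..         ..::---==---::..     .  ..                 
199  .          . ...:::::::... .    ..               .   . 
200 .                ......  .    . .         ...    .    . 
201    .         .  .   .  .       ..   .    . .     ..  .  
202     . .      ..      .  .       .              .    .   
203        ..    .   .   .         .  .            . ..    .
204      .           . .              .      .      . .     
205  .                      .      .       .  .   ..   ..   
[[ 0.585 -0.31 ]
 [ 0.594 -0.333]
 [ 0.612 -0.355]
 [ 0.63  -0.374]] [[468.82034382 188.54334015]
 [488.08561124 178.07677425]]
```

The spout tip is at about (0.582, -0.328), over 110 mm from the green tray's centre, which is clear enough. I'll carry the case over.

Converted, 400 mm / 600 = 0.6667, 100 mm / 600 = 0.1667.

{"api": "send_rows", "payload": {"rows": "0 0 0 0.0283 0.0833 0 -1;0 0 0 0.0583 0.1667 0 -1;0 0 0 0.0883 0.25 0 -1;0 0 0 0.1183 0.3333 0 -1;0 0 0 0.14 0.4133 0 -1;0 0 0 0.1333 0.5 0 -1;0 0 0 0.12 0.5833 0 -1;0 0 0 0.1067 0.6667 0 -1"}}

```text
time: 27.88
eef_pos: [0.5025, -0.1524, 0.1372]
tcp_rot: [1.0, -0.01, -0.002, -0.001]
contact_force: [0.9, 0.9, -2.8]
opening: 0.688
finger_force: 55.7
```

Converted, 118 mm / 600 = 0.1967, 115 mm / 600 = 0.1917, -1 degrees / 360 = -0.0028.

{"api": "send_rows", "payload": {"rows": "0 0 -0.0028 -0.0133 0.0833 0 -1;0 0 -0.0028 -0.0267 0.1583 0 -1;0 0 -0.0028 -0.0333 0.1917 0 -1;0 0 -0.0028 -0.035 0.1967 0 -1;0 0 -0.0028 -0.035 0.1967 0 -1"}}

```text
time: 28.5
eef_pos: [0.4805, -0.2676, 0.1385]
tcp_rot: [1.0, -0.001, -0.001, -0.001]
contact_force: [-0.3, 0.5, -2.7]
opening: 0.693
finger_force: 55.7
```

Run:
```python
from h import *
p=shot('wrist')
for b in blobs(p,'green',.006): print(*b)
k=max(cv2.findContours(mask(p,'green'),0,1)[0],key=cv2.contourArea).reshape(-1,2)
g=mask(p,'green')
for r in range(60,160,6):
    xs=np.where(g[r])[0]
    if len(xs)>4: print(r,xs.min(),xs.max(),np.round(ray(p,[(xs.min(),r),(xs.max(),r)],.006)[:,:2]*1000,1).tolist())
go(480,-268.5,45,0.4)
```

```text
green px [358. 137.] xy 535.9 -303.3 size 61.8 21.1 yaw 89.9
green px [277. 138.] xy 535.9 -234.5 size 65.4 21.1 yaw 90.0
green px [320. 110.] xy 558.2 -268.2 size 86.0 10.4 yaw 89.9
108 268 370 [[560.3, -225.3], [560.1, -310.9]]
114 269 370 [[555.4, -225.9], [555.3, -311.2]]
126 242 396 [[545.7, -202.3], [545.5, -333.8]]
132 242 395 [[540.7, -202.0], [540.5, -333.4]]
138 243 395 [[535.7, -202.4], [535.5, -333.7]]
144 243 395 [[530.6, -202.0], [530.4, -334.1]]
150 244 394 [[525.4, -202.5], [525.3, -333.6]]
from [ 4.808e+02 -2.674e+02  1.387e+02 -1.000e-01] turn z -0.5 shift -0.8 1.1 93.7
```

The tray centre comes out at (480.4, -268.3), yaw 0, which matches the current pose. I'll lower the case.

Converted, 97 mm / 600 = 0.1617, 95 mm / 600 = 0.1583.

{"api": "send_rows", "payload": {"rows": "0 0 0 -0.0017 0.0017 0.075 -1;0 0 0 -0.0017 0.0017 0.1333 -1;0 0 0 -0.0017 0.0017 0.1583 -1;0 0 0 -0.0017 0.0017 0.1617 -1;0 0 0 -0.0017 0.0017 0.1617 -1;0 0 0 -0.0017 0.0017 0.1617 -1"}}

```text
time: 29.3
eef_pos: [0.4808, -0.2706, 0.044]
tcp_rot: [1.0, -0.001, 0.001, 0.001]
contact_force: [0.4, -0.1, -2.2]
opening: 0.693
finger_force: 55.6
```

Converted, 5 mm / 600 = 0.0083, 3 mm / 600 = 0.005.

{"api": "send_rows", "payload": {"rows": "0 0 0 0 0 0.005 -1;0 0 0 0 0 0.0083 -1;0 0 0 0 0 0.0083 -1"}}

```text
time: 29.68
eef_pos: [0.4795, -0.2698, 0.0371]
tcp_rot: [1.0, -0.001, -0.0, -0.0]
contact_force: [-0.2, -0.1, -2.0]
opening: 0.694
finger_force: 55.6
```

Converted, 3 mm / 600 = 0.005, 2 mm / 600 = 0.0033.

{"api": "send_rows", "payload": {"rows": "0 0 0 0 0 0.0033 -1;0 0 0 0 0 0.005 -1;0 0 0 0 0 0.005 -1"}}

```text
time: 30.05
eef_pos: [0.4797, -0.2698, 0.0342]
tcp_rot: [1.0, -0.001, -0.0, -0.0]
contact_force: [-0.4, 0.1, -2.0]
opening: 0.693
finger_force: 55.6
```

Converted, 1 mm / 600 = 0.0017.

{"api": "send_rows", "payload": {"rows": "0 0 0 0 0 0.0017 -1;0 0 0 0 0 0.0017 -1"}}

```text
time: 30.3
eef_pos: [0.4797, -0.2698, 0.0333]
tcp_rot: [1.0, -0.001, -0.0, -0.0]
contact_force: [-0.7, 0.2, -2.7]
opening: 0.693
finger_force: 55.6
```

Converted, 1 mm / 600 = 0.0017.

{"api": "send_rows", "payload": {"rows": "0 0 0 0 0 0.0017 -1;0 0 0 0 0 0.0017 -1"}}

```text
time: 30.55
eef_pos: [0.4799, -0.27, 0.0328]
tcp_rot: [1.0, -0.001, 0.0, 0.0]
contact_force: [-1.3, 0.8, 2.0]
opening: 0.694
finger_force: 56.2
```

Contact: the force changed from -2.7 to +2.0 N. I'll release and rise.

Converted, -170 mm / 600 = -0.2833, -115 mm / 600 = -0.1917.

{"api": "send_rows", "payload": {"rows": "0 0 0 0 0 0 0.6;0 0 0 0 0 0 0.9;0 0 0 0 0 0 1;0 0 0 0 0 -0.025 1;0 0 0 0 0 -0.0917 1;0 0 0 0 0 -0.1917 1;0 0 0 0 0 -0.2833 1;0 0 0 0 0 -0.2833 1"}}

```text
time: 31.55
eef_pos: [0.4826, -0.2721, 0.2101]
tcp_rot: [1.0, -0.001, 0.005, 0.004]
contact_force: [0.5, 0.0, 0.7]
opening: 1.0
finger_force: 0.0
```

Run:
```python
from h import *
p=shot('wrist'); t=shot('top')
h=cv2.cvtColor(p['color'],cv2.COLOR_RGB2HSV)
m=cv2.inRange(h,(0,0,120),(180,80,255)); m[270:]=0
for z,mm in ((.037,m),):
  for k in cv2.findContours(mm,0,1)[0]:
    if cv2.contourArea(k)>400: w=ray(p,k.reshape(-1,2),z)[:,:2]*1000; print('white',np.round(cv2.minAreaRect(w.astype(np.float32))[0]),cv2.minAreaRect(w.astype(np.float32))[1:])
for b in blobs(p,'green',.006): print(*b)
for n in ['slide_mailer','blue_jar','yellow_jar','filter_case','red_tray','blue_tray','yellow_tray','green_tray','tube_rack','wash_bottle']:
    for r in look(t,n)[:2]: print(n,*r)
```

```text
white [511. -43.] ((43.34447479248047, 32.811344146728516), 11.473045349121094)
white [ 482. -271.] ((60.178409576416016, 115.0255355834961), 89.92758178710938)
white [ 623. -396.] ((117.5538558959961, 68.68331909179688), 89.89045715332031)
white [ 637. -175.] ((19.810691833496094, 42.48674774169922), 38.722679138183594)
green px [314. 181.] xy 480.1 -269.5 size 167.0 87.2 yaw 0.6
blue_jar 0.83 [ 0.655 -0.148  0.054] [388. 166.]
yellow_jar 0.81 [0.575 0.24  0.048] [222. 196.]
filter_case 0.55 [ 0.504 -0.252  0.033] [430. 232.]
red_tray 0.88 [0.634 0.142 0.008] [266. 176.]
red_tray 0.42 [ 0.644 -0.138  0.   ] [380. 175.]
blue_tray 0.71 [ 0.644 -0.144  0.004] [383. 175.]
yellow_tray 0.75 [ 0.498 -0.01   0.   ] [327. 233.]
green_tray 0.75 [ 0.497 -0.234  0.005] [420. 235.]
green_tray 0.15 [0.635 0.146 0.032] [263. 173.]
tube_rack 0.97 [0.624 0.375 0.046] [167. 174.]
wash_bottle 0.88 [ 0.618 -0.356  0.109] [483. 180.]
```

```bash
python3 -c "
from plant import ctrl
print(ctrl.sign_off())"
```

```text
the job is handed in; nothing more can be done
None
```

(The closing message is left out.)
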